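# Weigh the touring puppet's two cases

### The job

Weigh the touring puppet's two cases on the bench scale: press the green zero key fully down, set the dark wooden case flat in the middle of the steel platform with its long side parallel to the row of keys, press the yellow add key fully down, stack the red tin squarely on top of the wooden case, long side along long side, and press the blue total key fully down. Press one key at a time, each only at its turn, put the cases down rather than letting them drop, and leave both stacked on the scale. Do not disturb the glue bottle, the cup or the screwdriver.

Things in the scene. Friction and masses are not known exactly. Their poses are not given: they have to be found in the camera images.
- scale: grey bench scale, fixed to the table, 360 mm (its x) by 230 mm (its y), deck 40 mm high; origin at the centre of its underside, z up. The end towards its -x (nearer the robot) carries a small grey-green display and, 85 mm from the origin, a row of three round keys along its y, at -65, 0 and +65 mm; which colour sits where varies. A steel platform covers the +x end
- platform (a point): centre of the top of the steel weighing platform, 210 mm (scale x) by 222 mm (scale y), 56 mm above the table, 70 mm from the scale's origin along its +x; axes as the scale's
- green_key (a joint): green key of the scale: reads 0 when up, grows as it is pressed straight down, to 0.006 m fully down; spring: starts to move at about 1.5 N, fully down at about 5 N, comes up by itself when let go. It zeroes the scale and is the first to press.
- green_key_top (a point): centre of the top face of the round green key cap (32 mm diameter, sticks up 10 mm from a grey collar 48 mm across, 12 mm high, on the scale's deck); 62 mm above the table when up, and goes down with the cap
- yellow_key (a joint): yellow key of the scale: reads 0 when up, grows as it is pressed straight down, to 0.006 m fully down; spring: starts to move at about 1.5 N, fully down at about 5 N, comes up by itself when let go. It adds the load on the platform and is pressed when only the wooden case lies there.
- yellow_key_top (a point): centre of the top face of the round yellow key cap (32 mm diameter, sticks up 10 mm from a grey collar 48 mm across, 12 mm high, on the scale's deck); 62 mm above the table when up, and goes down with the cap
- blue_key (a joint): blue key of the scale: reads 0 when up, grows as it is pressed straight down, to 0.006 m fully down; spring: starts to move at about 1.5 N, fully down at about 5 N, comes up by itself when let go. It gives the total and is pressed last, with both cases stacked.
- blue_key_top (a point): centre of the top face of the round blue key cap (32 mm diameter, sticks up 10 mm from a grey collar 48 mm across, 12 mm high, on the scale's deck); 62 mm above the table when up, and goes down with the cap
- wood_case: closed dark wooden case with brass clasps, a plain block 150 mm (its x) by 64 mm (its y) by 50 mm high, 0.3 to 0.65 kg; origin at the centre of its underside, z up; stands on the table to one side of the scale
- wood_top (a point): centre of the flat top of the wooden case, 50 mm above its underside; axes as the case's
- red_tin: closed red tin with a white top panel, a plain block 120 mm (its x) by 60 mm (its y) by 45 mm high, 0.2 to 0.45 kg; origin at the centre of its underside, z up; stands on the table on the other side of the scale
- glue_bottle: pale greyish-white glue bottle with yellow cap, 60 mm across, 170 mm high, loose; origin at the centre of its underside. To be left alone
- bead_cup: terracotta cup, 80 mm across, 85 mm high, loose; origin at the centre of its underside. To be left alone
- screwdriver: screwdriver with orange handle, 200 mm long along its x, 26 mm thick, lying on the table; origin under its middle. To be left alone

How it is judged:
By the outcome, as a careful person would: the job done as asked, in the order asked, and still so for the second after the job is handed in, with the robot touching nothing.
It also fails if it takes over 72 s, if anything falls off the work surface, if the arm or the gripper's body presses on something with over 40 N, if the wrist force passes 120 N, or if a joint passes its speed limit or range.

### The arm

A 6-joint arm with a two-finger parallel gripper is mounted at the origin on the work surface. World frame = base frame: x ahead of the robot, y to its left, z up, the work surface at z = 0. Lengths are in m, angles in degrees, forces in N, time in s.
With the tool pointing down it reaches from about 0.4 to 0.825 m from the base axis. Payload 7 kg.
Tool frame: the origin (TCP) lies midway between the tips of the shut fingers; the grasp point (between the pads) lies 19 mm behind it (r.grip_depth is the distance from the TCP to the grasp point, in m); z points along the fingers, y is the line along which they close (so a half turn about z gives the same grasp; the last joint's range is limited). The gripper opens to 88 mm and grips with 3 to 60 N. Pads are 19 mm wide; open, the fingers measure 130 mm over their backs; the gripper's body (78 mm by 193 mm) begins 47 mm behind the grasp point.
Start: joints at [80.449, 20.546, 0.682, 0, -70.136, -16.507], TCP at [0.297, 0.606, 0.227] pointing down, gripper open.
Joint ranges: [-176.03, 176.03], [-82.01, 121.73], [-58.28, 71.71], [-173.87, 95.51], [-174.79, -0.11], [-173.66, 173.66]. Speed limits (degrees/s): [136.94, 136.94, 172.46, 180, 180, 180].

### API

Orientations are given as [roll, pitch, yaw] about the fixed x, y, z axes, in that order (R = Rz(yaw) Ry(pitch) Rx(roll)).
In Python, from plant import r, capture, close_job, search_frame, outline_of gives the robot as it stands.
- The arm moves only by the shell command python3 -m creep 'ROWS' [FORCE]. ROWS is JSON, a list of rows, each a list of 7 numbers: the finger opening in mm, from 0 to 87.6, then the shift along the world's x, y, z in units of 25 mm (1.0 is 25 mm), then the turn, a rotation vector about the world's x, y, z in degrees. In form: [[hand, x, y, z, ax, ay, az], ...]. A call has 1 to 8 rows; each row shifts and turns the commanded pose from where the row before left it; what a row does not reach is not made up. A row lasts 1/12 s, in which the tool goes at most 41.7 mm and 7.16 degrees, less where a joint would pass 70% of its speed; a pose out of reach is approached as far as the arm can. A call is refused whole if a number of a shift passes 1 or a number of a turn 7.16, either way. A call with a gripper value outside its range is refused whole. The fingers move at their own pace and stop on an object; FORCE is the grip in N (left out, the last holds). Time passes only in rows, so rows that do not move let the fingers close. It gives the time, the measured TCP pose, the force, the opening and the grip force at its end, in the units of the state.
- r.get_state(): the state, without advancing time (a new reading comes with each control period).
- capture(name): name is "scene" or "top"; returns a dict with "frame" (400x640x3 uint8, red, green, blue), "K" (3x3 intrinsics, pixels), "origin" and "rotation" of the camera in the world. Camera axes: x right, y down, z forward; pixel columns grow to the right and rows downward; lengths in m; the calibration is good to about 2 mm. A picture is of the moment at which its call begins. There is no depth.
- close_job(): hands the job in; it is judged then, once.
Trained networks look in a picture, given as the dict that the camera call returned (one of the last four; its "shot" number tells which), for a name from the list of things; names that differ only in an ending like _2 or _b are one class to them, and where a whole thing is asked for, a point or a joint stands for the part that bears it (a point fixed in the world has none). Each returns a list of dicts, best first, with "conf" (0 to 1); they miss things now and then, are a little off and sometimes report something else, mostly with a low value. They report only what shows in the picture. A call takes as long as a camera call.
- search_frame(picture, target): "bbox" ([left, top, right, bottom] in pixels, round what is visible of it).
- outline_of(picture, target): "region" (400x640 bool, what is visible of it) and "bbox" ([left, top, right, bottom] in pixels, round what is visible of it).
The state is a dict: "time_s": time; "joints": joint angles; "qd": joint speeds; "joint_torque": joint torques, N m; "tcp_pos": TCP position; "eef_rot": TCP orientation; "contact_force": force on the tool from outside, world axes, zero at the start; "moment": the same for the moment, N m; "gripper_width": finger opening in m; "gripper_force": force on a finger pad.
Only numpy, scipy, OpenCV 4.12 (cv2) and the standard library are available. Lean on these libraries where they do the work, as an engineer would, in place of code of your own. Each camera call takes 0.05 s, during which the arm holds its last target. There are 200 camera calls.

## Working session

There is one attempt and no reset: what is moved stays moved. The work goes in short steps, Python scripts to look and compute and a shell command to move; the robot and the scene stay as the last step left them, time stands still between calls to the robot, and variables do not carry over. Pictures are saved under pics/ and viewed, at most 10 in all, crops included, and the job is handed in when it is done.

```bash
mkdir -p pics; cat > h.py <<'E'
import numpy as np, cv2
from plant import r, capture, close_job, search_frame, outline_of
def ray(c,u,v):
    d=np.linalg.inv(c["K"])@np.array([u,v,1.]); return np.array(c["rotation"])@d
def at(c,u,v,z):
    o=np.array(c["origin"]);d=ray(c,u,v); return o+d*(z-o[2])/d[2]
def proj(c,p):
    q=np.array(c["K"])@(np.array(c["rotation"]).T@(np.array(p)-np.array(c["origin"]))); return q[:2]/q[2]
def save(c,n): cv2.imwrite("pics/"+n,c["frame"][:,:,::-1])
E
python3 - <<'E'
from h import *
np.set_printoptions(precision=3,suppress=True)
for n in("top","scene"):
    c=capture(n);save(c,n+"0.png");print(n,np.array(c["origin"]),np.array(c["rotation"]).tolist(),c["K"][0][0])
    for t in["green_key_top","yellow_key_top","blue_key_top","scale","wood_case","red_tin","glue_bottle","bead_cup","screwdriver"]:
        for d in outline_of(c,t)[:2]:
            m=np.argwhere(d["region"]).mean(0)[::-1]
            z={'g':.056,'y':.062,'b':.062,'s':.05,'w':.05,'r':.045}[t[0]]
            if t=="green_key_top":z=.062
            print(t,round(d["conf"],2),np.array(d["bbox"]),m,at(c,m[0],m[1],z))
print(r.get_state())
E
```

```text
top [0.311 0.121 1.333] [-169.76896440389208, -1.0071502413082167, -90.67441979839506] 455.9171416641703Traceback (most recent call last):
  File "<stdin>", line 10, in <module>
  File "h.py", line 6, in at
    o=np.array(c["origin"]);d=ray(c,u,v); return o+d*(z-o[2])/d[2]
                                                              ~^^^
IndexError: invalid index to scalar variable.
```

Rotation is given as roll/pitch/yaw; fix the helper.

```bash
cat > h.py <<'E'
import numpy as np, cv2
from scipy.spatial.transform import Rotation as Ro
from plant import r, capture, close_job, search_frame, outline_of
np.set_printoptions(precision=3,suppress=True)
def RR(c): return Ro.from_euler("xyz",c["rotation"],degrees=True).as_matrix()
def at(c,u,v,z):
    o=np.array(c["origin"]);d=RR(c)@np.linalg.inv(c["K"])@np.array([u,v,1.]); return o+d*(z-o[2])/d[2]
def proj(c,p):
    q=np.array(c["K"])@(RR(c).T@(np.array(p)-np.array(c["origin"]))); return q[:2]/q[2]
def save(c,n): cv2.imwrite("pics/"+n,c["frame"][:,:,::-1])
E
python3 - <<'E'
from h import *
for n in("top","scene"):
    c=capture(n);save(c,n+"0.png");print(n,np.array(c["origin"]),c["rotation"])
    for t in["green_key_top","yellow_key_top","blue_key_top","scale","wood_case","red_tin","glue_bottle","bead_cup","screwdriver"]:
        for d in outline_of(c,t)[:2]:
            m=np.argwhere(d["region"]).mean(0)[::-1]
            z={'g':.056,'y':.062,'b':.062,'s':.05,'w':.05,'r':.045}[t[0]]
            if t=="green_key_top":z=.062
            print(t,round(d["conf"],2),np.array(d["bbox"]),m,at(c,m[0],m[1],z))
print(r.get_state())
E
```

```text
top [0.311 0.121 1.333] [-169.769   -1.007  -90.674]
green_key_top 0.42 [464.8 183.3 507.6 239.8] [485.807 212.562] [ 0.505 -0.358  0.062]
yellow_key_top 0.66 [369.  222.2 383.  231.9] [377.02  226.284] [ 0.468 -0.047  0.062]
blue_key_top 0.66 [157.4 199.4 169.3 268.7] [163.631 242.636] [0.429 0.547 0.062]
blue_key_top 0.64 [326.1 234.3 337.5 243.3] [332.946 238.13 ] [0.436 0.077 0.062]
scale 0.97 [295.6 141.4 405.1 275.1] [345.978 204.801] [0.533 0.038 0.05 ]
wood_case 0.72 [468.  186.7 506.6 240.6] [485.946 212.655] [ 0.506 -0.363  0.05 ]
red_tin 0.63 [218.1 212.7 261.4 257.4] [239.96 232.02] [0.458 0.34  0.045]
red_tin 0.54 [324.8 230.7 340.3 243.9] [332.839 238.204] [0.438 0.077 0.045]
glue_bottle 0.77 [238.9 128.2 263.8 162.1] [251.293 144.434] [0.712 0.31  0.056]
glue_bottle 0.73 [469.1 186.3 503.3 241.5] [485.744 212.839] [ 0.505 -0.36   0.056]
bead_cup 0.71 [443.2 134.2 477.7 166. ] [458.924 146.075] [ 0.701 -0.294  0.062]
screwdriver 0.93 [159.8 194.4 170.2 266. ] [163.699 241.285] [0.433 0.551 0.05 ]
screwdriver 0.75 [329.5 236.2 337.4 244.6] [332.832 238.402] [0.437 0.077 
[... 559 characters left out ...]
0.96 [364.4 235.3 401.4 260.3] [381.358 247.063] [0.477 0.353 0.045]
glue_bottle 0.87 [307.8 255.3 324.7 293.8] [316.199 274.162] [0.706 0.304 0.056]
screwdriver 0.62 [407.7 278.3 455.1 311.8] [438.584 290.601] [0.455 0.571 0.05 ]
{'time_s': 1.15, 'joints': array([ 80.45 ,  20.548,   0.681,  -0.001, -70.136, -16.507]), 'qd': array([ 0.034,  0.067,  0.036, -0.043,  0.027,  0.051]), 'joint_torque': array([  0.   , -58.241,  29.33 ,   7.003,   0.012,  -0.   ]), 'tcp_pos': array([0.296, 0.606, 0.227]), 'eef_rot': array([179.998,   0.   , -26.057]), 'contact_force': array([-0.371, -0.345, -0.145]), 'moment': array([0.036, 0.021, 0.01 ]), 'gripper_force': 0.0, 'gripper_width': 0.08750960964331665}
```

View pics/top0.png

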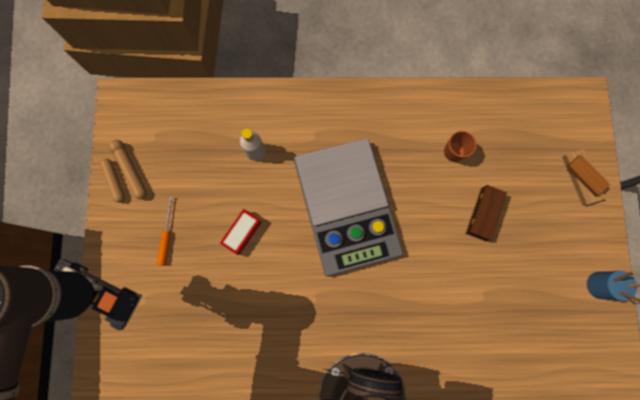

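View pics/scene0.png

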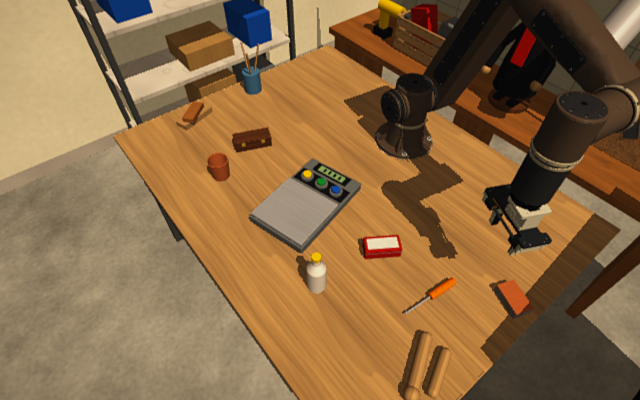

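Top view: keys blue (333,239), green (356,233), yellow (378,226); tin (240,232), wood (487,213), cup (460,146), glue (251,145), screwdriver (166,232), gripper at far left. The scene view agrees. Next I fit the box poses to the masks in both views.

```bash
cat >> h.py <<'E'
from scipy.optimize import minimize
def hullmask(c,p,L,W,H,z0,S=4):
    R=np.array([[np.cos(p[2]),-np.sin(p[2])],[np.sin(p[2]),np.cos(p[2])]])
    pts=[proj(c,[*(R@[sx*L/2,sy*W/2]+p[:2]),z]) for sx in(-1,1) for sy in(-1,1) for z in(z0,z0+H)]
    h=cv2.convexHull((((np.array(pts)+.5)*S-.5)*16).round().astype(np.int32))
    m=np.zeros((400*S,640*S),np.uint8); cv2.fillConvexPoly(m,h,1,shift=4)
    return cv2.resize(m.astype(np.float32),(640,400),interpolation=cv2.INTER_AREA)
def fit(views,p0,L,W,H,z0=0):
    def cost(p):
        return sum(np.abs(hullmask(c,p,L,W,H,z0)-m).sum()/m.sum() for c,m in views)
    best=None
    for a in(-.15,0,.15):
        s=np.array([[0,0,a],[.01,0,a],[0,.01,a],[0,0,a+.2]])+p0
        o=minimize(cost,p0,method="Nelder-Mead",options=dict(initial_simplex=s,xatol=2e-4,fatol=1e-4))
        if best is None or o.fun<best.fun:best=o
    return np.append(best.x,best.fun)
def mask(c,t,near,rad=40):
    for d in outline_of(c,t):
        m=np.argwhere(d["region"]).mean(0)[::-1]
        if np.hypot(*(m-near))<rad:return d["region"].astype(np.float32)
def boxfit(t,p0,L,W,H,z0=0,cams=("top","scene")):
    v=[]
    for n in cams:
        c=capture(n);m=mask(c,t,proj(c,[p0[0],p0[1],z0+H/2]),12)
        if m is None:print(n,t,"missed")
        else:
            v.append((c,m));print(n,t,fit(v[-1:],p0,L,W,H,z0)*[1,1,57.2958,1])
    if len(v)>1:print("both",t,fit(v,p0,L,W,H,z0)*[1,1,57.2958,1])
E
python3 - <<'E'
from h import *
boxfit("wood_case",np.array([.508,-.355,-.35]),.15,.064,.05)
boxfit("red_tin",np.array([.465,.345,-.6]),.12,.06,.045)
for n in("top","scene"):
    c=capture(n);hsv=cv2.cvtColor(c["frame"],cv2.COLOR_RGB2HSV)
    for k,g,lo,hi in(("blue",(.436,.077),105,125),("green",(.452,.015),50,80),("yellow",(.468,-.047),22,32)):
        u=proj(c,[*g,.062]);M=cv2.inRange(hsv,(lo,110,60),(hi,255,255))
        yy,xx=np.mgrid[:400,:640];s=(M>0)&(np.hypot(xx-u[0],yy-u[1])<9)
        print(n,k,s.sum(),xx[s].mean(),yy[s].mean(),at(c,xx[s].mean(),yy[s].mean(),.06))
boxfit("scale",np.array([.535,.035,.27]),.36,.23,.045)
E
```

```text
top wood_case missed
scene wood_case [  0.512  -0.367 -23.85    0.135]
top red_tin [  0.461   0.342 -33.279   0.057]
scene red_tin [  0.463   0.345 -33.517   0.066]
both red_tin [  0.462   0.343 -33.196   0.148]
top blue 98 333.61224489795916 238.31632653061226 [0.436 0.075 0.06 ]
top green 88 355.84090909090907 232.32954545454547 [0.452 0.013 0.06 ]
top yellow 99 377.4848484848485 226.1919191919192 [ 0.469 -0.049  0.06 ]
scene blue 58 335.36206896551727 188.94827586206895 [0.44  0.078 0.06 ]
scene green 57 320.94736842105266 181.26315789473685 [0.457 0.017 0.06 ]
scene yellow 41 306.8536585365854 173.34146341463415 [ 0.473 -0.047  0.06 ]
top scale [ 0.533  0.036 14.705  0.087]
scene scale [ 0.535  0.033 14.981  0.129]
both scale [ 0.534  0.035 14.606  0.222]
```

```bash
python3 -m creep '[[0,0.26,-1,0,0,0,0],[0,0.26,-1,0,0,0,0],[0,0.26,-1,0,0,0,0],[0,0.26,-1,0,0,0,0],[0,0.26,-1,0,0,0,0],[0,0.26,-1,0,0,0,0],[0,0.26,-1,0,0,0,0],[0,0.26,-1,0,0,0,0]]' 20
python3 -m creep '[[0,0.26,-1,0,0,0,0],[0,0.26,-1,0,0,0,0],[0,0.26,-1,0,0,0,0],[0,0.26,-1,0,0,0,0],[0,0.26,-1,0,0,0,0],[0,0.26,-1,0,0,0,0],[0,0.26,-1,0,0,0,0],[0,0.26,-1,0,0,0,0]]'
python3 - <<'E'
from h import *
for n in("top","scene"):
  c=capture(n)
  for t in("wood_case","wood_top"):
    for d in outline_of(c,t):
        m=np.argwhere(d["region"]).mean(0)[::-1]
        if np.hypot(*(m-proj(c,[.51,-.355,.025])))<20:
            print(n,t,d["conf"],d["region"].sum(),m,fit([(c,d["region"].astype(np.float32))],np.array([.51,-.36,-.4]),.15,.064,.05)*[1,1,57.3,1])
E
```

```text
time_s: 2.52
tcp_pos: [0.3487, 0.4051, 0.2267]
eef_rot: [-180.0, 0.0, -26.1]
contact_force: [0.1, 0.3, -0.3]
gripper_width: 0.0399
gripper_force: 0.0
time_s: 3.18
tcp_pos: [0.4006, 0.2052, 0.2268]
eef_rot: [-180.0, -0.0, -26.0]
contact_force: [0.4, 0.3, 0.0]
gripper_width: 0.0005
gripper_force: 0.0
top wood_case 0.9 1420 [485.663 212.993] [  0.51   -0.37  -22.032   0.046]
top wood_top 0.9 1457 [485.717 212.831] [  0.51   -0.371 -22.141   0.029]
scene wood_case 0.82 659 [251.856 139.607] [  0.512  -0.37  -22.464   0.122]
scene wood_top 0.77 703 [251.913 139.899] [  0.514  -0.368 -22.523   0.059]
```

```bash
python3 -m creep '[[0,0.27,-0.95,0,0,0,0],[0,0.27,-0.95,0,0,0,0],[0,0.27,-0.95,0,0,0,0],[0,0.27,-0.95,0,0,0,0],[0,0.27,-0.95,0,0,0,0],[0,0.27,-0.95,-0.7,0,0,0],[0,0.27,-0.95,-0.8,0,0,0],[0,0.27,-0.95,-0.9,0,0,0]]'
python3 -m creep '[[0,0,0,-1,0,0,0],[0,0,0,-1,0,0,0],[0,0,0,-1,0,0,0],[0,0,0,-0.4,0,0,0],[0,0,0,0,0,0,0]]'
```

```text
time_s: 4.15
tcp_pos: [0.4556, 0.0164, 0.1666]
eef_rot: [-179.9, -0.1, -26.0]
contact_force: [0.9, -0.1, -0.6]
gripper_width: 0.0002
gripper_force: 0.0
time_s: 4.57
tcp_pos: [0.453, 0.0164, 0.079]
eef_rot: [179.8, 0.2, -26.0]
contact_force: [-0.1, -0.6, -0.3]
gripper_width: 0.0
gripper_force: 0.0
```

```bash
python3 -m creep '[[0,0.04,-0.04,-0.3,0,0,0],[0,0,0,-0.3,0,0,0],[0,0,0,-0.12,0,0,0],[0,0,0,-0.1,0,0,0],[0,0,0,-0.1,0,0,0],[0,0,0,0,0,0,0]]'
python3 -m creep '[[0,0,0,-0.08,0,0,0],[0,0,0,0,0,0,0]]'
```

```text
time_s: 5.07
tcp_pos: [0.4558, 0.0156, 0.0587]
eef_rot: [-180.0, -0.0, -26.1]
contact_force: [-2.0, 1.1, 3.5]
gripper_width: -0.0001
gripper_force: 1.7
time_s: 5.23
tcp_pos: [0.4558, 0.0156, 0.0568]
eef_rot: [-180.0, -0.0, -26.1]
contact_force: [-1.3, 3.8, 4.7]
gripper_width: 0.0006
gripper_force: 2.2
```

```bash
python3 -m creep '[[0,0,0,-0.08,0,0,0],[0,0,0,-0.04,0,0,0],[0,0,0,0,0,0,0]]'
```

```text
time_s: 5.48
tcp_pos: [0.4561, 0.0155, 0.0557]
eef_rot: [-180.0, -0.1, -26.0]
contact_force: [-11.4, 3.9, 31.5]
gripper_width: 0.0006
gripper_force: 15.7
```

```bash
python3 -m creep '[[0,0,0,0.5,0,0,0],[0,0,0,1,0,0,0],[0,0,0,1,0,0,0],[80,0.12,-0.9,1,0,0,1],[87.6,0.14,-1,0.5,0,0,1],[87.6,0.14,-1,0,0,0,1],[87.6,0.14,-1,0,0,0,0.8],[87.6,0.14,-1,0,0,0,0]]'
python3 -m creep '[[87.6,0.14,-1,0,0,0,0],[87.6,0.14,-1,0,0,0,0],[87.6,0.14,-1,0,0,0,0],[87.6,0.14,-1,0,0,0,0],[87.6,0.14,-1,0,0,0,0],[87.6,0.14,-1,0,0,0,0],[87.6,0.14,-1,0,0,0,0],[87.6,0.14,-1,0,0,0,0]]'
python3 -m creep '[[87.6,0.14,-1,0,0,0,0],[87.6,0.14,-1,0,0,0,0],[87.6,0.1,-0.5,0,0,0,0],[87.6,0,0,0,0,0,0]]'
```

```text
time_s: 6.15
tcp_pos: [0.4727, -0.1084, 0.1541]
eef_rot: [-180.0, -0.1, -22.2]
contact_force: [0.8, 0.1, -0.5]
gripper_width: 0.0282
gripper_force: 0.0
time_s: 6.82
tcp_pos: [0.5003, -0.3086, 0.1534]
eef_rot: [180.0, 0.0, -22.3]
contact_force: [-0.3, 0.3, 0.6]
gripper_width: 0.0816
gripper_force: 0.0
time_s: 7.15
tcp_pos: [0.5099, -0.372, 0.1528]
eef_rot: [180.0, 0.0, -22.4]
contact_force: [-0.6, 0.7, 0.6]
gripper_width: 0.0873
gripper_force: 0.0
```

```bash
python3 -m creep '[[87.6,0.03,0.07,-0.9,0,0,0],[87.6,0,0,-1,0,0,0],[87.6,0,0,-1,0,0,0],[87.6,0,0,-1,0,0,0],[87.6,0,0,-0.9,0,0,0],[87.6,0,0,-0.5,0,0,0],[87.6,0,0,-0.25,0,0,0],[87.6,0,0,0,0,0,0]]'
python3 -m creep '[[55,0,0,0,0,0,0],[55,0,0,0,0,0,0],[55,0,0,0,0,0,0],[55,0,0,0,0,0,0],[55,0,0,0,0,0,0],[55,0,0,0,0,0,0],[55,0,0,0,0,0,0]]' 35
```

```text
time_s: 7.82
tcp_pos: [0.5098, -0.3669, 0.0134]
eef_rot: [180.0, 0.2, -22.2]
contact_force: [-0.0, -0.0, -0.3]
gripper_width: 0.0876
gripper_force: 0.0
time_s: 8.4
tcp_pos: [0.5113, -0.3686, 0.0162]
eef_rot: [180.0, -0.1, -22.2]
contact_force: [-2.7, -2.1, 6.5]
gripper_width: 0.0636
gripper_force: 35.0
```

```bash
python3 -m creep '[[55,0,0,0.4,0,0,0],[55,0,0,0.8,0,0,0],[55,0,0,1,0,0,0],[55,0,0,1,0,0,0],[55,0,0,1,0,0,0],[55,0,0,1,0,0,0],[55,0,0,0.5,0,0,0],[55,0,0,0,0,0,0]]'
python3 -m creep '[[55,0.1,0.5,0,0,0,-2],[55,0.2,0.9,0,0,0,-3],[55,0.21,0.95,0,0,0,-3],[55,0.21,0.95,0,0,0,-3],[55,0.21,0.95,0,0,0,-3],[55,0.21,0.95,0,0,0,-3],[55,0.21,0.95,0,0,0,-3],[55,0.21,0.95,0,0,0,-3]]'
python3 -m creep '[[55,0.21,0.95,0,0,0,-3],[55,0.21,0.95,0,0,0,-3],[55,0.21,0.95,0,0,0,-3],[55,0.21,0.95,0,0,0,-3],[55,0.21,0.95,0,0,0,-3],[55,0.21,0.95,0,0,0,-3],[55,0.21,0.95,0,0,0,-3],[55,0.21,0.95,0,0,0,-3]]'
```

```text
time_s: 9.07
tcp_pos: [0.5121, -0.3682, 0.1609]
eef_rot: [-180.0, -0.3, -22.2]
contact_force: [0.3, 1.0, -4.9]
gripper_width: 0.064
gripper_force: 35.0
time_s: 9.73
tcp_pos: [0.5485, -0.1887, 0.1556]
eef_rot: [179.9, 0.2, -45.4]
contact_force: [1.3, 0.4, -4.8]
gripper_width: 0.0637
gripper_force: 35.0
time_s: 10.4
tcp_pos: [0.5904, 0.0009, 0.1555]
eef_rot: [179.8, 0.1, -69.4]
contact_force: [-0.5, 0.4, -5.2]
gripper_width: 0.0643
gripper_force: 35.0
```

```bash
python3 - <<'E'
from h import *
s=r.get_state();p=s["tcp_pos"];print(p,s["eef_rot"],s["gripper_width"],s["contact_force"])
c=capture("top");save(c,"t1.png")
print((np.array([.603,.054])-p[:2])/.025, -75.2-s["eef_rot"][2])
E
```

```text
[0.59  0.001 0.156] [179.834   0.072 -69.437] 0.06430800050997577 [-0.511  0.429 -5.21 ]
[0.503 2.124] -5.763226579296727
```

View pics/t1.png

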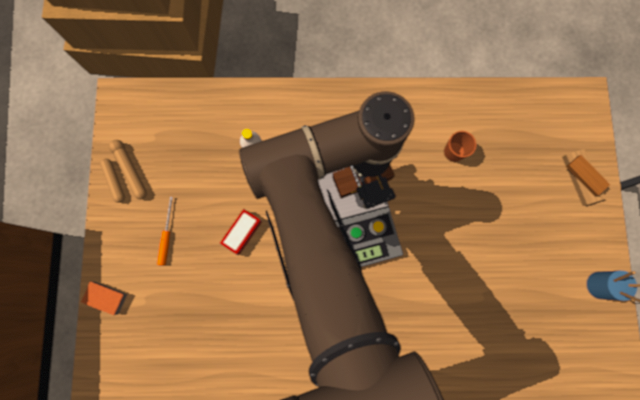

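The top view shows the wood case held over the platform near (345,182), keys free. Elbow overlaps the bottle only in projection, well above it.

```bash
python3 -m creep '[[55,0.16,0.7,0,0,0,-2],[55,0.17,0.7,0,0,0,-2],[55,0.17,0.7,0,0,0,-1.8],[55,0,0,-0.6,0,0,0],[55,0,0,-0.9,0,0,0],[55,0,0,-0.9,0,0,0],[55,0,0,-0.5,0,0,0],[55,0,0,0,0,0,0]]'
python3 - <<'E'
from h import *
s=r.get_state();p=s["tcp_pos"];print(p,s["eef_rot"],s["gripper_width"],s["contact_force"])
c=capture("scene");save(c,"s1.png")
d=mask(c,"wood_case",proj(c,[.603,.054,.09]),20)
if d is not None:print(d.sum(),fit([(c,d)],np.array([.603,.054,-1.31]),.15,.064,.05,p[2]-.0162)*[1,1,57.3,1])
cv2.imwrite("pics/s1c.png",cv2.resize(c["frame"][130:280,220:420,::-1],(800,600),interpolation=cv2.INTER_CUBIC))
E
```

```text
time_s: 11.12
tcp_pos: [0.6006, 0.0514, 0.0799]
eef_rot: [179.5, 0.0, -75.1]
contact_force: [-0.4, 0.1, -5.5]
gripper_width: 0.0636
gripper_force: 35.0
[0.601 0.051 0.08 ] [179.507   0.023 -75.119] 0.06356543339155586 [-0.41   0.054 -5.461]
497.0 [   0.568    0.064 -126.436    0.961]
```

View pics/s1c.png

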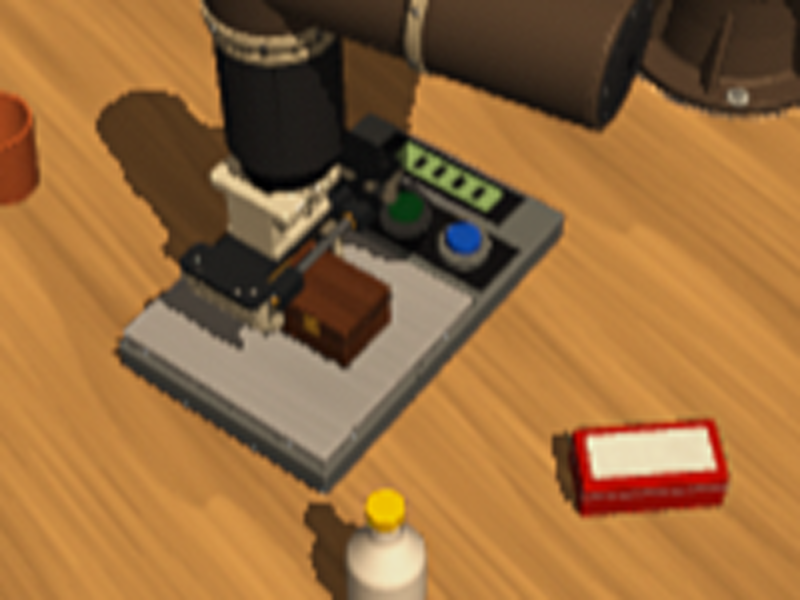

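Scene crop shows the case level just above the platform's middle (crop 330,300), clear of keys and bottle. Lowering it.

```bash
python3 -m creep '[[55,0.1,0.1,-0.12,0,0,0],[55,0,0,-0.1,0,0,0],[55,0,0,-0.04,0,0,0],[55,0,0,0,0,0,0]]'
```

```text
time_s: 11.55
tcp_pos: [0.6068, 0.0547, 0.0785]
eef_rot: [-180.0, 0.0, -75.1]
contact_force: [-0.5, -0.3, -5.9]
gripper_width: 0.0636
gripper_force: 35.0
```

```bash
python3 -m creep '[[55,-0.1,0,-0.1,0,0,0],[55,0,0,-0.04,0,0,0],[55,0,0,0,0,0,0],[55,0,0,0,0,0,0]]'; python3 -m creep '[[55,0,0,-0.04,0,0,0],[55,0,0,0,0,0,0]]'
```

```text
time_s: 11.88
tcp_pos: [0.6042, 0.0546, 0.0749]
eef_rot: [180.0, -0.0, -75.1]
contact_force: [0.1, -0.6, -4.7]
gripper_width: 0.064
gripper_force: 35.0
time_s: 12.05
tcp_pos: [0.6043, 0.0546, 0.0737]
eef_rot: [180.0, 0.0, -75.1]
contact_force: [0.5, -0.1, -4.1]
gripper_width: 0.0641
gripper_force: 35.0
```

```bash
python3 -m creep '[[55,-0.03,0,-0.04,0,0,0],[55,0,0,0,0,0,0]]'; python3 -m creep '[[55,0,0,-0.04,0,0,0],[55,0,0,0,0,0,0]]'; python3 -m creep '[[55,0,0,-0.04,0,0,0],[55,0,0,0,0,0,0]]'
```

```text
time_s: 12.22
tcp_pos: [0.6033, 0.0546, 0.0726]
eef_rot: [180.0, 0.0, -75.1]
contact_force: [-0.4, -0.3, -4.0]
gripper_width: 0.0636
gripper_force: 35.0
time_s: 12.38
tcp_pos: [0.6035, 0.0546, 0.0722]
eef_rot: [-180.0, -0.0, -75.0]
contact_force: [-2.8, 0.4, -0.1]
gripper_width: 0.0638
gripper_force: 35.0
time_s: 12.55
tcp_pos: [0.6035, 0.0546, 0.0721]
eef_rot: [-180.0, -0.0, -75.0]
contact_force: [-5.0, 1.3, 8.6]
gripper_width: 0.0638
gripper_force: 35.0
```

```bash
python3 -m creep '[[70,0,0,0.04,0,0,0],[78,0,0,0,0,0,0],[82,0,0,0,0,0,0],[84,0,0,0,0,0,0],[84,0,0,0.3,0,0,0],[84,0,0,1,0,0,0],[84,0,0,1,0,0,0],[84,0,0,1,0,0,0]]'
python3 -m creep '[[40,-0.8,-0.6,1,0,0,0],[0,-0.9,-0.7,0,0,0,0],[0,-0.9,-0.7,0,0,0,0],[0,-0.9,-0.7,0,0,0,0],[0,-0.9,-0.7,0,0,0,0],[0,-0.9,-0.5,0,0,0,0],[0,0,0,0,0,0,0]]'
python3 - <<'E'
from h import *
boxfit("wood_case",np.array([.603,.054,-1.31]),.15,.064,.05,.056)
c=capture("scene");cv2.imwrite("pics/s2c.png",cv2.resize(c["frame"][130:280,220:420,::-1],(800,600),interpolation=cv2.INTER_CUBIC))
s=r.get_state();p=s["tcp_pos"];print(p,(np.array([.471,-.048])-p[:2])/.025)
E
```

```text
time_s: 13.22
tcp_pos: [0.6034, 0.0544, 0.1555]
eef_rot: [180.0, -0.0, -75.1]
contact_force: [-0.4, -0.0, -0.1]
gripper_width: 0.0839
gripper_force: 0.0
time_s: 13.8
tcp_pos: [0.4673, -0.0447, 0.1799]
eef_rot: [180.0, 0.0, -75.2]
contact_force: [-1.0, -0.1, -0.2]
gripper_width: 0.043
gripper_force: 0.0
top wood_case [  0.61    0.059 -71.735   0.286]
scene wood_case [  0.607   0.057 -76.96    0.07 ]
both wood_case [  0.606   0.057 -75.713   0.361]
[ 0.472 -0.043  0.18 ] [-0.037 -0.22 ]
```

View pics/s2c.png

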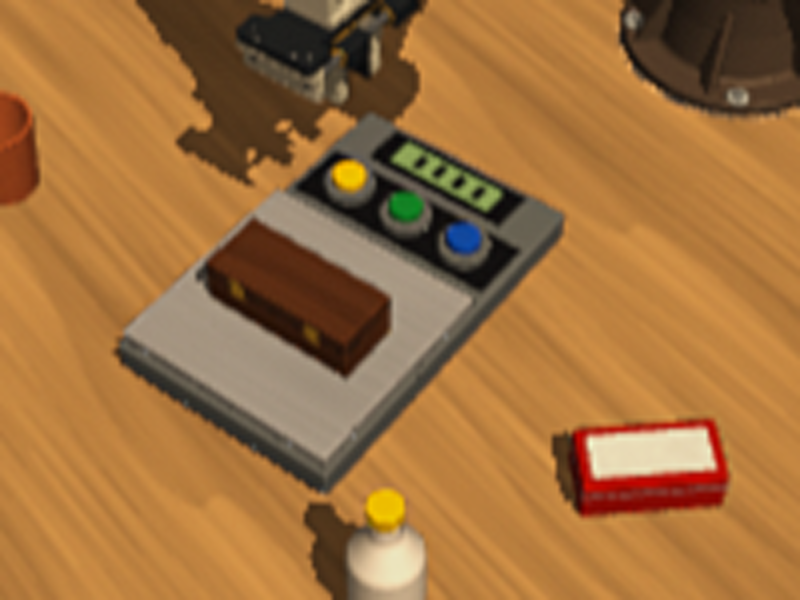

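Scene crop: wood case lies flat and square on the platform (crop ~297,300), gripper out near the yellow key. Next: yellow.

```bash
python3 -m creep '[[0,0,-0.2,-0.5,0,0,0],[0,0,0,-0.9,0,0,0],[0,0,0,-0.9,0,0,0],[0,0,0,-0.9,0,0,0],[0,0,0,-0.8,0,0,0],[0,0,0,0,0,0,0],[0,0,0,0,0,0,0]]'
```

```text
time_s: 14.63
tcp_pos: [0.4709, -0.0478, 0.0786]
eef_rot: [179.8, -0.0, -75.0]
contact_force: [0.2, -0.1, 0.6]
gripper_width: 0.0004
gripper_force: 0.0
```

```bash
python3 -m creep '[[0,0,0,-0.3,0,0,0],[0,0,0,-0.3,0,0,0],[0,0,0,-0.12,0,0,0],[0,0,0,-0.1,0,0,0],[0,0,0,-0.04,0,0,0],[0,0,0,0,0,0,0]]'
python3 -m creep '[[0,0,0,-0.06,0,0,0],[0,0,0,0,0,0,0]]'
```

```text
time_s: 15.13
tcp_pos: [0.4715, -0.0477, 0.0582]
eef_rot: [-179.9, 0.0, -75.0]
contact_force: [-0.3, 1.7, 2.8]
gripper_width: 0.0005
gripper_force: 1.9
time_s: 15.3
tcp_pos: [0.4715, -0.0477, 0.0566]
eef_rot: [-179.9, 0.0, -75.1]
contact_force: [-0.3, 2.5, 4.4]
gripper_width: 0.0002
gripper_force: 2.3
```

```bash
python3 -m creep '[[0,0,0,-0.06,0,0,0],[0,0,0,0,0,0,0]]'; python3 -m creep '[[0,0,0,-0.03,0,0,0],[0,0,0,0,0,0,0]]'
```

```text
time_s: 15.47
tcp_pos: [0.4716, -0.0477, 0.0561]
eef_rot: [-179.9, -0.0, -75.0]
contact_force: [-4.4, 3.8, 17.7]
gripper_width: 0.0007
gripper_force: 8.2
time_s: 15.63
tcp_pos: [0.4716, -0.0477, 0.0559]
eef_rot: [-179.9, -0.0, -75.0]
contact_force: [-7.4, 4.8, 24.2]
gripper_width: 0.0007
gripper_force: 12.2
```

```bash
python3 -m creep '[[0,0,0,0.5,0,0,0],[0,0,0,1,0,0,0],[0,0,0,1,0,0,0],[0,0,0,1,0,0,0],[60,0,0.6,0.7,0,0,2],[87.6,-0.03,1,0,0,0,3],[87.6,-0.03,1,0,0,0,3],[87.6,-0.03,1,0,0,0,3]]'
python3 -m creep '[[87.6,-0.03,1,0,0,0,3],[87.6,-0.03,1,0,0,0,3],[87.6,-0.03,1,0,0,0,3],[87.6,-0.03,1,0,0,0,3],[87.6,-0.03,1,0,0,0,3],[87.6,-0.03,1,0,0,0,3],[87.6,-0.03,1,0,0,0,3],[87.6,-0.03,1,0,0,0,3]]'
python3 -m creep '[[87.6,-0.03,1,0,0,0,3],[87.6,-0.03,1,0,0,0,3],[87.6,-0.03,1,0,0,0,0.9],[87.6,0,1,0,0,0,0],[87.6,0,0,0,0,0,0],[87.6,0,0,0,0,0,0]]'
```

```text
time_s: 16.3
tcp_pos: [0.4684, 0.0426, 0.1593]
eef_rot: [-180.0, 0.0, -64.0]
contact_force: [-0.1, 0.1, -0.2]
gripper_width: 0.0213
gripper_force: 0.0
time_s: 16.97
tcp_pos: [0.4623, 0.2428, 0.1588]
eef_rot: [179.9, -0.0, -39.9]
contact_force: [0.6, -0.6, 0.6]
gripper_width: 0.0747
gripper_force: 0.0
time_s: 17.47
tcp_pos: [0.4601, 0.3426, 0.1582]
eef_rot: [179.9, 0.0, -33.1]
contact_force: [-0.2, -0.6, -0.0]
gripper_width: 0.0874
gripper_force: 0.0
```

```bash
python3 -m creep '[[87.6,0.04,0,-0.9,0,0,0],[87.6,0,0,-1,0,0,0],[87.6,0,0,-1,0,0,0],[87.6,0,0,-1,0,0,0],[87.6,0,0,-1,0,0,0],[87.6,0,0,-0.6,0,0,0],[87.6,0,0,-0.3,0,0,0],[87.6,0,0,0,0,0,0]]'
python3 -m creep '[[50,0,0,0,0,0,0],[50,0,0,0,0,0,0],[50,0,0,0,0,0,0],[50,0,0,0,0,0,0],[50,0,0,0,0,0,0],[50,0,0,0,0,0,0],[50,0,0,0,0,0,0],[50,0,0,0,0,0,0]]' 30
```

```text
time_s: 18.13
tcp_pos: [0.4608, 0.3402, 0.0124]
eef_rot: [179.8, 0.0, -33.2]
contact_force: [0.7, 0.3, -0.4]
gripper_width: 0.0875
gripper_force: 0.0
time_s: 18.8
tcp_pos: [0.4615, 0.3421, 0.0149]
eef_rot: [-180.0, -0.0, -33.1]
contact_force: [-2.1, -1.9, 6.6]
gripper_width: 0.06
gripper_force: 30.0
```

```bash
python3 -m creep '[[50,0,0,0.4,0,0,0],[50,0,0,0.9,0,0,0],[50,0,0,1,0,0,0],[50,0,0,1,0,0,0],[50,0,0,1,0,0,0],[50,0,0,1,0,0,0],[50,0,0,1,0,0,0],[50,0,0,0.5,0,0,0]]'
python3 -m creep '[[50,0.2,-0.4,0,0,0,-2],[50,0.4,-0.8,0,0,0,-3],[50,0.4,-0.8,0,0,0,-3],[50,0.4,-0.8,0,0,0,-3],[50,0.4,-0.8,0,0,0,-3],[50,0.4,-0.8,0,0,0,-3],[50,0.4,-0.8,0,0,0,-3],[50,0.4,-0.8,0,0,0,-3]]'
python3 -m creep '[[50,0.4,-0.8,0,0,0,-3],[50,0.4,-0.8,0,0,0,-3],[50,0.4,-0.8,0,0,0,-3],[50,0.4,-0.8,0,0,0,-3],[50,0.4,-0.8,0,0,0,-3],[50,0.4,-0.8,0,0,0,-3],[50,0.4,-0.8,0,0,0,-3],[50,0.4,-0.8,0,0,0,-1]]'
python3 -m creep '[[50,0,0,0,0,0,0],[50,0,0,0,0,0,0],[50,0,0,0,0,0,0]]'
```

```text
time_s: 19.47
tcp_pos: [0.4621, 0.3428, 0.1879]
eef_rot: [-179.8, -0.0, -33.1]
contact_force: [0.9, 0.7, -2.3]
gripper_width: 0.0599
gripper_force: 30.0
time_s: 20.13
tcp_pos: [0.5361, 0.1903, 0.1832]
eef_rot: [179.9, 0.0, -56.4]
contact_force: [0.8, 0.2, -4.2]
gripper_width: 0.0597
gripper_force: 30.0
time_s: 20.8
tcp_pos: [0.6159, 0.0305, 0.183]
eef_rot: [179.9, 0.0, -78.4]
contact_force: [-0.1, 0.2, -3.4]
gripper_width: 0.06
gripper_force: 30.0
time_s: 21.05
tcp_pos: [0.6158, 0.0317, 0.1832]
eef_rot: [179.9, 0.0, -78.2]
contact_force: [-0.1, 0.3, -4.0]
gripper_width: 0.0599
gripper_force: 30.0
```

```bash
python3 -m creep '[[50,-0.25,0.45,0,0,0,1.6],[50,-0.25,0.47,0,0,0,1.5],[50,0,0,-0.5,0,0,0],[50,0,0,-0.8,0,0,0],[50,0,0,-0.6,0,0,0],[50,0,0,-0.3,0,0,0],[50,0,0,0,0,0,0],[50,0,0,0,0,0,0]]'
python3 - <<'E'
from h import *
c=capture("scene");cv2.imwrite("pics/s3c.png",cv2.resize(c["frame"][130:280,220:420,::-1],(800,600),interpolation=cv2.INTER_CUBIC))
s=r.get_state();p=s["tcp_pos"];print(p,s["eef_rot"],(np.array([.6034,.0546,.121])-p)/.025)
E
```

```text
time_s: 21.72
tcp_pos: [0.6039, 0.0559, 0.1294]
eef_rot: [180.0, -0.0, -75.0]
contact_force: [1.0, 0.3, -2.6]
gripper_width: 0.0595
gripper_force: 30.0
[0.604 0.056 0.13 ] [-179.938   -0.012  -74.977] [-0.04  -0.05  -0.359]
```

View pics/s3c.png

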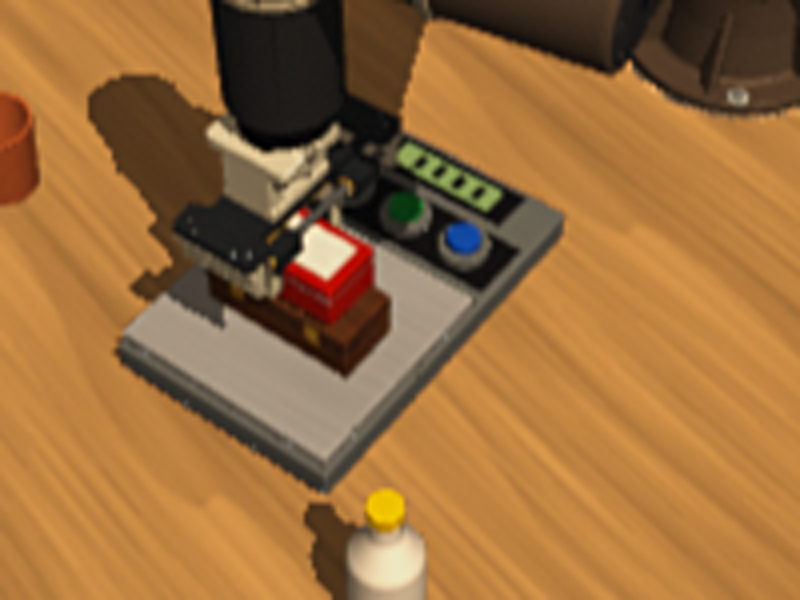

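Crop shows the tin level above the wood case (crop 330,265), aligned with its long side. Lowering to contact.

```bash
python3 -m creep '[[50,-0.03,-0.05,-0.12,0,0,0],[50,0,0,-0.1,0,0,0],[50,0,0,-0.06,0,0,0],[50,0,0,0,0,0,0],[50,0,0,0,0,0,0]]'
python3 -m creep '[[50,0,0,-0.05,0,0,0],[50,0,0,0,0,0,0]]'
python3 -m creep '[[50,0,0,-0.04,0,0,0],[50,0,0,0,0,0,0]]'
```

```text
time_s: 22.18
tcp_pos: [0.6033, 0.0537, 0.1221]
eef_rot: [-180.0, -0.0, -75.1]
contact_force: [0.6, -0.0, -3.5]
gripper_width: 0.06
gripper_force: 30.0
time_s: 22.35
tcp_pos: [0.6034, 0.0538, 0.1209]
eef_rot: [-180.0, -0.0, -75.1]
contact_force: [0.3, 0.3, -2.8]
gripper_width: 0.0598
gripper_force: 30.0
time_s: 22.52
tcp_pos: [0.6035, 0.0538, 0.1209]
eef_rot: [-180.0, -0.0, -75.0]
contact_force: [-3.1, -0.3, 5.9]
gripper_width: 0.0599
gripper_force: 30.0
```

```bash
python3 -m creep '[[66,0,0,0.03,0,0,0],[74,0,0,0,0,0,0],[80,0,0,0,0,0,0],[82,0,0,0,0,0,0],[82,0,0,0.4,0,0,0],[82,0,0,1,0,0,0],[82,0,0,1,0,0,0],[82,0,0,1,0,0,0]]'
python3 -m creep '[[40,-0.8,0.1,0.2,0,0,0],[0,-1,0.15,0,0,0,0],[0,-1,0.15,0,0,0,0],[0,-1,0.15,0,0,0,0],[0,-1,0.15,0,0,0,0],[0,-1,0.15,0,0,0,0],[0,-0.8,0.1,0,0,0,0],[0,0,0,0,0,0,0]]'
python3 - <<'E'
from h import *
boxfit("red_tin",np.array([.603,.054,-1.31]),.12,.06,.045,.106)
c=capture("scene");cv2.imwrite("pics/s4c.png",cv2.resize(c["frame"][130:280,220:420,::-1],(800,600),interpolation=cv2.INTER_CUBIC))
s=r.get_state();p=s["tcp_pos"];print(p,(np.array([.438,.0765])-p[:2])/.025)
E
```

```text
time_s: 23.18
tcp_pos: [0.6032, 0.0537, 0.2071]
eef_rot: [180.0, -0.0, -75.0]
contact_force: [1.1, -1.0, 0.7]
gripper_width: 0.0821
gripper_force: 0.0
time_s: 23.85
tcp_pos: [0.4354, 0.0774, 0.2116]
eef_rot: [-179.9, 0.1, -75.0]
contact_force: [-0.8, 0.5, -0.1]
gripper_width: 0.0347
gripper_force: 0.0
top red_tin [  0.609   0.056 -68.73    1.217]
scene red_tin [  0.606   0.056 -77.367   0.117]
both red_tin [  0.606   0.057 -76.966   1.341]
[0.439 0.078 0.211] [-0.039 -0.049]
```

View pics/s4c.png

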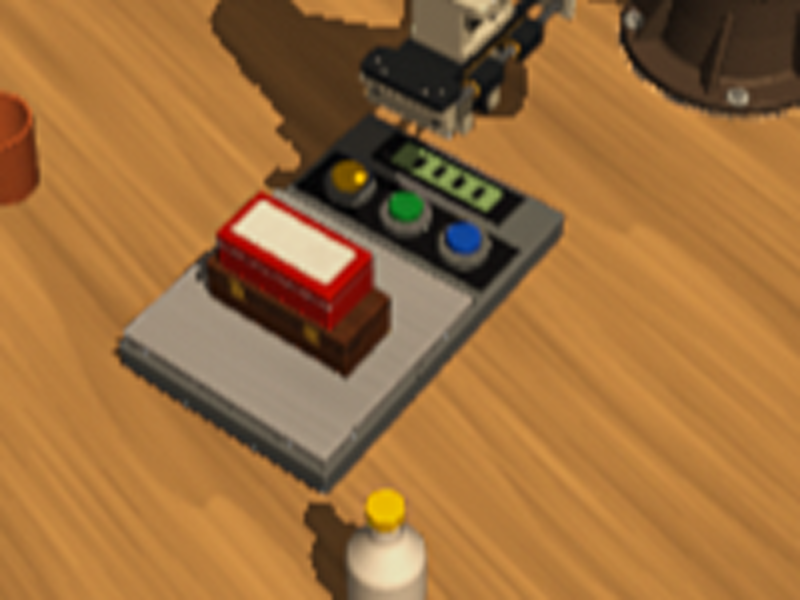

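The tin sits square on the case (crop 295,255). Pressing blue now.

```bash
python3 -m creep '[[0,-0.02,-0.05,-0.5,0,0,0],[0,0,0,-1,0,0,0],[0,0,0,-1,0,0,0],[0,0,0,-1,0,0,0],[0,0,0,-1,0,0,0],[0,0,0,-0.8,0,0,0],[0,0,0,0,0,0,0],[0,0,0,0,0,0,0]]'
```

```text
time_s: 24.77
tcp_pos: [0.4377, 0.0758, 0.0774]
eef_rot: [179.8, -0.1, -75.1]
contact_force: [-0.3, -0.8, 0.6]
gripper_width: 0.0007
gripper_force: 0.0
```

```bash
python3 -m creep '[[0,0,0,-0.3,0,0,0],[0,0,0,-0.3,0,0,0],[0,0,0,-0.12,0,0,0],[0,0,0,-0.1,0,0,0],[0,0,0,-0.04,0,0,0],[0,0,0,0,0,0,0]]'
python3 -m creep '[[0,0,0,-0.04,0,0,0],[0,0,0,0,0,0,0]]'
```

```text
time_s: 25.27
tcp_pos: [0.4384, 0.0767, 0.057]
eef_rot: [-179.9, 0.0, -75.0]
contact_force: [0.7, 0.0, 4.1]
gripper_width: 0.0006
gripper_force: 2.2
time_s: 25.43
tcp_pos: [0.4384, 0.0767, 0.0562]
eef_rot: [-179.9, 0.0, -75.0]
contact_force: [0.3, 0.3, 7.1]
gripper_width: 0.0002
gripper_force: 3.6
```

```bash
python3 -m creep '[[0,0,0,-0.06,0,0,0],[0,0,0,0,0,0,0],[0,0,0,0,0,0,0]]'
python3 -m creep '[[0,0,0,0.5,0,0,0],[0,0,0,1,0,0,0],[0,0,0,1,0,0,0],[0,0,0,1,0,0,0],[0,0,0,1,0,0,0],[0,0,0,1,0,0,0],[0,0,0,0,0,0,0],[0,0,0,0,0,0,0]]'
python3 - <<'E'
from h import *
c=capture("scene");save(c,"s5.png")
E
```

```text
time_s: 25.68
tcp_pos: [0.4386, 0.0768, 0.0559]
eef_rot: [-179.9, 0.0, -75.0]
contact_force: [-6.8, 1.3, 24.4]
gripper_width: 0.0005
gripper_force: 12.3
time_s: 26.35
tcp_pos: [0.438, 0.0766, 0.1927]
eef_rot: [-179.9, 0.1, -75.1]
contact_force: [0.5, -0.4, -0.7]
gripper_width: 0.0004
gripper_force: 0.0
```

View pics/s5.png

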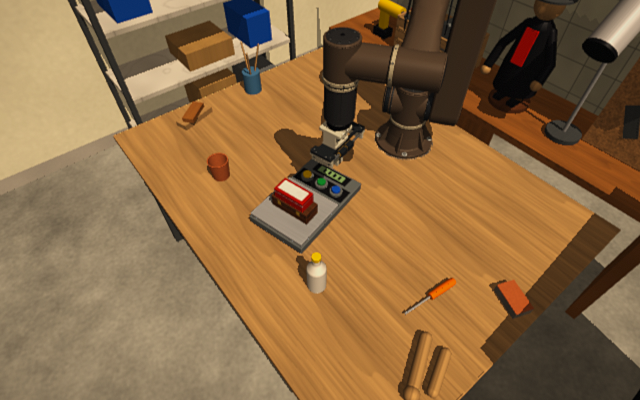

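The stack stands on the platform at (294,200). Bottle, cup and screwdriver are unmoved, and the gripper is clear.

```bash
python3 -c "
from plant import close_job
print(close_job())"
```

```text
the job is handed in; nothing more can be done
None
```

The job is handed in at about 26 s: green, yellow and blue were each pressed to their stop in turn, the wooden case and red tin are stacked squarely mid-platform, and the bottle, cup and screwdriver look untouched in the last picture.

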